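# Switch on the gluing station in order

## Robot

A 6-joint arm with a two-finger parallel gripper is mounted at the origin on the work surface; the furniture and walls round the work are solid. World frame = base frame: x ahead of the robot, y to its left, z up, the work surface at z = 0. Lengths are in m, angles in rad, forces in N, time in s.
With the tool pointing down it reaches from about 0.3 to 0.775 m from the base axis. Payload 14.6 kg.
Tool frame: the origin (TCP) lies midway between the tips of the shut fingers; the grasp point (between the pads) lies manip.pinch_z behind it (manip.pinch_z is the distance from the TCP to the grasp point, in m); z points along the fingers, y is the direction in which the jaws open and shut (so a half turn about z gives the same grasp; the last joint's range is limited). The gripper opens to 85 mm and grips with 20 to 120 N. Pads are 22 mm wide; open, the fingers measure 114 mm over their backs; the gripper's body (76 mm by 85 mm) begins 54 mm behind the grasp point. The pads swing forward as they close: fully open they stand 13 mm farther back than shut.
Start: joints at [1.176, 0.3, 1.521, -0, 1.321, -0.067], TCP at [0.177, 0.521, 0.231] pointing down, gripper open.
Joint ranges: [-3.03, 3.03], [-0.79, 2.21], [0.23, 2.52], [-1.04, 4.18], [0, 3.07], [-2.55, 2.55]. Speed limits (rad/s): [2.22, 2.22, 2.57, 3.14, 3.14, 3.14].

## Interface

Orientations are given as a unit quaternion [x, y, z, w].
In Python, from plant import manip gives the robot as it stands.
- The arm moves only by the tool arm_command, never from a script. Its argument "rows" is a list of rows, each an object with "rotation": the turn, a rotation vector about the tool's x, y, z in degrees, a list of three; "dp": the shift along the tool's x, y, z in mm, a list of three; "claw": the finger opening in mm, from 0 to 85.4. A call has 1 to 12 rows; each row shifts and turns the commanded pose from where the row before left it, along the tool's axes as they then stand; what a row does not reach is not made up. A row lasts 1/12 s, in which the tool goes at most 41.7 mm and 7.16 degrees, less where a joint would pass 70% of its speed; a pose out of reach is approached as far as the arm can. A call is refused whole if a number of a shift passes 41.7 or a number of a turn 7.16, either way. A call with a gripper value outside its range is refused whole. The fingers move at their own pace and stop on an object; "squeeze" is the grip in N (left out, the last holds). Time passes only in rows, so rows that do not move let the fingers close. It gives the time, the measured TCP pose, the force and the opening at its end, in the units of the state.
- manip.state(): the state, without advancing time (a new reading comes with each control period).
- manip.read_camera(name): name is "scene" or "top" or "wrist"; returns (picture, depth): 480x640x3 uint8, blue, green, red; 480x640 float32, m along the optical axis (not along the pixel's ray), 0 where there is no reading.
- manip.get_calibration(name): a dict with "camera_matrix" (3x3 intrinsics, pixels), "R" (3x3) and "t" (3): a world point X has camera coordinates R X + t. Camera axes: x right, y down, z forward; pixel columns grow to the right and rows downward; lengths in m; the calibration is good to about 2 mm. The wrist camera is an equidistant fisheye: a pixel r from the principal point sees the ray r / f radians off the axis. A picture is of the moment at which its call begins: read the wrist's pose just before it. get_calibration takes no time and is no camera call; for the wrist camera it gives the pose at the moment of the call.
- manip.hand_in(): hands the job in, once; it reports no verdict.
The state is a dict: "clock": time; "joint_pos": joint angles; "joint_vel": joint speeds; "joint_efforts": joint torques, N m; "eef_pos": TCP position; "tool_rot": TCP orientation; "contact_force": force on the tool from outside, world axes, zero at the start; "moment": the same for the moment, N m; "gripper_width": finger opening in m.
Only numpy, scipy, OpenCV 4.12 (cv2) and the standard library are available. Lean on these libraries where they do the work, as an engineer would, in place of code of your own. Each camera call takes 0.05 s, during which the arm holds its last target.

## Task

Switch on the gluing station: with the shut fingertips lightly press the cap of the green switch (air extraction), then the yellow one (work lamp), then the blue one (warming plate), each straight down by about a centimetre (it then stays down by itself). Do not touch the red switch (compressor), do not press hard, and do not grasp, lift or shove any switch or disturb the things standing between them. Finish with the fingers clear of everything.

Things in the scene. Friction and masses are not known exactly. Their poses are not given: they have to be found in the camera images.
- green_top (a point): Round, loose desktop push switch: grey housing 72 mm across and 27 mm high (0.35 kg, rubber foot, merely standing on the bench) with a flat round green cap 38 mm across that stands 21 mm above the housing when up. Switch for the air extraction. This point is the centre of the cap's flat top face, 48 mm above the bench when the cap is up; it goes down with the cap. z is up.
- green_cap (a joint): How far the green switch is latched down, m: 0 up (as it starts), 0.012 at its stop. It goes straight down against 2.5 to 4 N and stays at the depth where it is left. The cap rides on it on a soft cushion (2 N per mm, 6 mm deep, the last bit is hard): under the finger the cap sinks 1.5 to 2 mm more than this value and springs back by that much when let go; beyond the stop only the cushion gives.
- green_switch: The whole green switch; origin at the centre of its underside, z up. Its yaw is of no importance.
- yellow_top (a point): Same switch as the green one, with a yellow cap. Switch for the work lamp. This point is the centre of the cap's flat top face, 48 mm above the bench when the cap is up; it goes down with the cap. z is up.
- yellow_cap (a joint): How far the yellow switch is latched down, m, 0 to 0.012; behaves as the green one.
- yellow_switch: The whole yellow switch; origin at the centre of its underside, z up. Its yaw is of no importance.
- blue_top (a point): Same switch as the green one, with a blue cap. Switch for the warming plate. This point is the centre of the cap's flat top face, 48 mm above the bench when the cap is up; it goes down with the cap. z is up.
- blue_cap (a joint): How far the blue switch is latched down, m, 0 to 0.012; behaves as the green one.
- blue_switch: The whole blue switch; origin at the centre of its underside, z up. Its yaw is of no importance.
- red_top (a point): Same switch as the green one, with a red cap. Switch for the compressor. This point is the centre of the cap's flat top face, 48 mm above the bench when the cap is up; it goes down with the cap. z is up.
- red_cap (a joint): How far the red switch is latched down, m, 0 to 0.012; behaves as the green one.
- red_switch: The whole red switch; origin at the centre of its underside, z up. Its yaw is of no importance.
- beeswax_mid (a point): Bystander: amber puck of beeswax, 38 mm across, 12 mm high, loose; point at its centre.
- spool_mid (a point): Bystander: upright spool of white thread, 44 mm across, 60 mm high, loose; point at its centre.
- tape_roll_mid (a point): Bystander: roll of tan tape lying flat, 66 mm across, 19 mm high, loose; point at its centre.

How it is judged:
On the way, in this order (a step that is already met when the one before it is completed fails the run):
1. the green cap is pressed down by the fingers (value of joint green_cap above 0.005 m and contact force between the fingers and green_switch above 0.3 N), for 0.05 s.
2. the yellow cap is pressed down by the fingers (value of joint yellow_cap above 0.005 m and contact force between the fingers and yellow_switch above 0.3 N), for 0.05 s.
3. the blue cap is pressed down by the fingers (value of joint blue_cap above 0.005 m and contact force between the fingers and blue_switch above 0.3 N), for 0.05 s.
At the end, for the whole second after the job is handed in: The green, yellow and blue caps are each down by more than 5 mm of their 12 mm, the red cap is up (less than 2 mm down), every switch stands upright and at rest within 20 mm of where it stood, and the beeswax, spool and tape are within 10 mm of where they stood (value of joint each of green_cap, yellow_cap, blue_cap above 0.005 m and value of joint red_cap below 0.002 m and distance of each of green_switch, yellow_switch, blue_switch, red_switch from where it was at the start of the episode below 0.02 m and linear speed of each of green_switch, yellow_switch, blue_switch, red_switch below 0.02 m/s and angle between each of green_switch, yellow_switch, blue_switch, red_switch's own z axis and vertical below 0.1 rad and distance of each of beeswax_mid, spool_mid, tape_roll_mid from where it was at the start of the episode below 0.01 m); the robot touches nothing.
It fails at once if a cap is pressed (more than 2 mm) before the one that comes earlier in the order is down (5 mm) ((value of joint yellow_cap above 0.002 m and value of joint green_cap below 0.005 m) or (value of joint blue_cap above 0.002 m and value of joint yellow_cap below 0.005 m)).
It fails at once if the red switch is touched (contact force between any of the fingers, the arm and red_switch above 0.5 N or value of joint red_cap above 0.002 m).
It fails at once if a switch is pressed with more than 25 N (contact force between any of the fingers, the arm and green_switch above 25 N or contact force between any of the fingers, the arm and yellow_switch above 25 N or contact force between any of the fingers, the arm and blue_switch above 25 N).
It fails at once if a switch is shoved more than 20 mm, lifted more than 6 mm or tipped (distance of any of green_switch, yellow_switch, blue_switch, red_switch from where it was at the start of the episode above 0.02 m or height (world z) of any of green_switch, yellow_switch, blue_switch, red_switch above 0.006 m or angle between any of green_switch, yellow_switch, blue_switch, red_switch's own z axis and vertical above 0.15 rad).
It fails at once if a bystander is moved more than 10 mm (distance of any of beeswax_mid, spool_mid, tape_roll_mid from where it was at the start of the episode above 0.01 m).
It also fails if it takes over 48 s, if anything falls off the work surface, if the arm or the gripper's body presses on something with over 40 N, if the wrist force passes 120 N, or if a joint passes its speed limit or range.

## Working session

There is one attempt and no reset: what is moved stays moved. The work goes in short steps, Python scripts to look and compute and a tool call to move; the robot and the scene stay as the last step left them, time stands still between calls to the robot, and variables do not carry over. Pictures are saved under pics/ and viewed, and the job is handed in when it is done.

Besides the shell and the picture viewer there is one more tool, called as a command line: name --argument value ..., lists and objects as JSON in quotes. arm_command: Moves the arm, as the interface text tells. Its arguments: {"type":"object","properties":{"rows":{"type":"array"},"squeeze":{"type":"number"}},"required":["rows"]}

```bash
mkdir -p pics; ls; python3 - <<'E'
from plant import manip
import cv2
s=manip.state(); print(s); print(manip.pinch_z)
for n in ("top","scene"):
    p,d=manip.read_camera(n); cv2.imwrite(f"pics/{n}0.png",p)
    import numpy as np; np.savez(f"{n}0.npz",p=p,d=d); c=manip.get_calibration(n); print(n,c)
E
```

```text
pics
{'clock': 0.0, 'joint_pos': array([ 1.17639024e+00,  3.00483631e-01,  1.52162104e+00,  1.12352925e-05,
        1.32066323e+00, -6.65845366e-02]), 'joint_vel': array([-0.00026958, -0.00149687, -0.0005161 , -0.00188835,  0.00069362,
        0.00028818]), 'joint_efforts': array([-2.53954422e-04, -5.43492186e+01, -3.61796665e+01, -2.12588338e-05,
        3.90181740e-03,  2.95563586e-05]), 'eef_pos': array([0.1769896 , 0.5204911 , 0.23069753]), 'tool_rot': array([ 1.63179150e-01,  9.86596280e-01, -5.70839083e-04, -1.39546298e-04]), 'contact_force': array([ 0.12087001,  0.33455141, -0.01956709]), 'moment': array([-0.03309109, -0.05630534, -0.03104364]), 'gripper_width': 0.08519633860034168}
0.0187
top {'camera_matrix': array([[463.51902597,   0.        , 321.21154516],
       [  0.        , 463.51902597, 241.76251224],
       [  0.        ,   0.        ,   1.        ]]), 'R': array([[ 0.00190039, -0.99990283,  0.01381044],
       [-0.98254723, -0.00443585, -0.1859604 ],
       [ 0.18600359, -0.01321601, -0.98246018]]), 't': array([0.02019214, 0.55364351, 0.82019696])}
scene {'camera_matrix': array([[486.05627564,   0.        , 324.28823514],
       [  0.        , 486.05627564, 238.38251427],
       [  0.        ,   0.        ,   1.        ]]), 'R': array([[ 0.77508376, -0.63152753,  0.02044835],
       [-0.26317904, -0.35208695, -0.89820464],
       [ 0.57444056,  0.69080225, -0.43910169]]), 't': array([-0.39669861,  0.20883596,  0.55449015])}
```

View pics/top0.png

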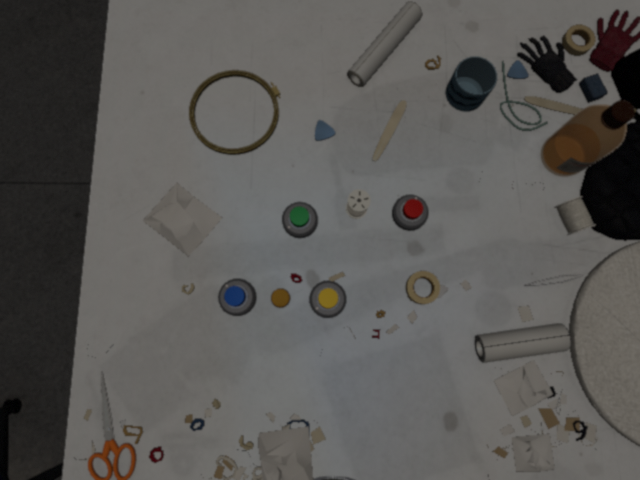

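View pics/scene0.png

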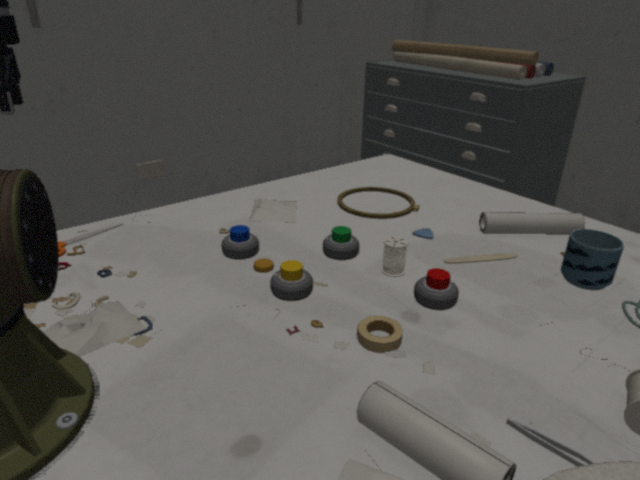

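The top view shows the green cap at about (300,216), yellow at (328,298), blue at (235,296) and red at (412,209). The spool is at (357,204), the beeswax at (281,298) and the tape at (424,288). The scene view agrees. Next I'll measure positions from both views.

```bash
cat > h.py <<'E'
import numpy as np, cv2
HUE={'green':(45,85),'yellow':(20,32),'blue':(100,125),'red':None}
ROI={'top':{'green':(300,216),'yellow':(328,298),'blue':(235,296),'red':(412,209)},
'scene':{'green':(342,236),'yellow':(291,270),'blue':(239,234),'red':(438,279)}}
def mask(p,name,c,r=22):
    h=cv2.cvtColor(p,cv2.COLOR_BGR2HSV); H,S,V=[h[...,i].astype(int) for i in range(3)]
    m=(S>110)&(V>40)
    m&= ((H<8)|(H>172)) if name=='red' else (H>=HUE[name][0])&(H<=HUE[name][1])
    k=np.zeros_like(m); k[c[1]-r:c[1]+r,c[0]-r:c[0]+r]=1
    return m&k
def ray(c,uv,z):
    K,R,t=c['camera_matrix'],c['R'],c['t']
    d=R.T@np.linalg.inv(K)@np.array([uv[0],uv[1],1.]); o=-R.T@t
    return o+d*(z-o[2])/d[2]
def cloud(c,d,m):
    K,R,t=c['camera_matrix'],c['R'],c['t']; v,u=np.nonzero(m&(d>0)); z=d[v,u]
    P=np.c_[(u-K[0,2])/K[0,0]*z,(v-K[1,2])/K[1,1]*z,z]
    return (P-t)@R
E
python3 - <<'E'
from h import *
from plant import manip
for n in ('top','scene'):
    f=np.load(n+'0.npz'); p,d=f['p'],f['d']; c=manip.get_calibration(n)
    for k,uv in ROI[n].items():
        m=mask(p,k,uv); v,u=np.nonzero(m)
        W=np.array([ray(c,(a,b),.048) for a,b in zip(u,v)])
        P=cloud(c,d,m); T=P[P[:,2]>np.percentile(P[:,2],90)-.006]
        print(n,k,m.sum(),'cen',u.mean().round(1),v.mean().round(1),'ray.038',ray(c,(u.mean(),v.mean()),.042).round(4),'bbox48',W.min(0)[:2].round(3),W.max(0)[:2].round(3),'depth',len(T),T.mean(0).round(4),((T.min(0)+T.max(0))/2).round(4))
c=manip.get_calibration('top')
for nm,uv,z in (('wax',(281,298),.012),('spool',(357,204),.05),('tape',(424,288),.015)): print(nm,ray(c,uv,z).round(3))
E
```

```text
top green 286 cen 299.0 216.0 ray.038 [0.6056 0.0646 0.042 ] bbox48 [0.587 0.047] [0.622 0.082] depth 276 [0.6047 0.0644 0.0477] [0.6049 0.0644 0.0479]
top yellow 315 cen 327.7 297.7 ray.038 [0.4495 0.0095 0.042 ] bbox48 [ 0.432 -0.007] [0.467 0.028] depth 308 [0.4492 0.0094 0.0479] [0.4496 0.0101 0.0487]
top blue 326 cen 234.3 295.8 ray.038 [0.4527 0.1831 0.042 ] bbox48 [0.435 0.164] [0.47  0.201] depth 316 [0.4525 0.1821 0.0475] [0.4528 0.1815 0.0477]
top red 309 cen 412.7 208.3 ray.038 [ 0.6221 -0.1551  0.042 ] bbox48 [ 0.601 -0.172] [ 0.639 -0.135] depth 291 [ 0.6212 -0.1546  0.0476] [ 0.6214 -0.1548  0.0475]
scene green 226 cen 341.0 233.8 ray.038 [0.6014 0.061  0.042 ] bbox48 [0.566 0.022] [0.621 0.081] depth 146 [0.5999 0.0591 0.0485] [0.6019 0.0615 0.0479]
scene yellow 398 cen 290.7 269.8 ray.038 [0.4453 0.0069 0.042 ] bbox48 [ 0.415 -0.031] [0.467 0.039] depth 247 [0.4453 0.0057 0.0486] [0.4469 0.0074 0.0475]
scene blue 265 cen 239.3 233.2 ray.038 [0.449  0.1781 0.042 ] bbox48 [0.419 0.136] [0.469 0.2  ] depth 159 [0.4483 0.177  0.0486] [0.4497 0.1797 0.0476]
scene red 406 cen 437.6 278.4 ray.038 [ 0.6171 -0.158   0.042 ] bbox48 [ 0.579 -0.189] [ 0.638 -0.137] depth 258 [ 0.6167 -0.1582  0.0484] [ 0.6197 -0.1568  0.0474]
wax [0.451 0.099 0.012]
spool [ 0.628 -0.047  0.05 ]
tape [ 0.471 -0.177  0.015]
```

arm_command --rows '[{"rotation":[0,0,0],"dp":[-10,-5,0],"claw":0},{"rotation":[0,0,0],"dp":[-20,-11,0],"claw":0},{"rotation":[0,0,0],"dp":[-25,-13,0],"claw":0},{"rotation":[0,0,0],"dp":[-25,-13,0],"claw":0},{"rotation":[0,0,0],"dp":[-25,-13,0],"claw":0},{"rotation":[0,0,0],"dp":[-25,-13,0],"claw":0},{"rotation":[0,0,0],"dp":[-25,-13,0],"claw":0},{"rotation":[0,0,0],"dp":[-25,-13,0],"claw":0},{"rotation":[0,0,0],"dp":[-25,-13,0],"claw":0},{"rotation":[0,0,0],"dp":[-25,-13,0],"claw":0},{"rotation":[0,0,0],"dp":[-25,-13,0],"claw":0},{"rotation":[0,0,0],"dp":[-25,-13,0],"claw":0}]' --squeeze 20

```text
clock: 1.1
eef_pos: [0.396, 0.2905, 0.2312]
tool_rot: [0.163, 0.987, -0.0, -0.0]
contact_force: [0.2, 0.1, 0.1]
gripper_width: 0.0002
```

arm_command --rows '[{"rotation":[0,0,0],"dp":[-25,-13,0],"claw":0},{"rotation":[0,0,0],"dp":[-25,-13,0],"claw":0},{"rotation":[0,0,0],"dp":[-25,-13,0],"claw":0},{"rotation":[0,0,0],"dp":[-25,-13,0],"claw":0},{"rotation":[0,0,0],"dp":[-25,-13,0],"claw":0},{"rotation":[0,0,0],"dp":[-25,-13,0],"claw":0},{"rotation":[0,0,0],"dp":[-25,-13,0],"claw":0},{"rotation":[0,0,0],"dp":[-15,-10,0],"claw":0},{"rotation":[0,0,0],"dp":[-5,-5,0],"claw":0},{"rotation":[0,0,0],"dp":[0,0,0],"claw":0},{"rotation":[0,0,0],"dp":[0,0,0],"claw":0},{"rotation":[0,0,0],"dp":[0,0,0],"claw":0}]'

```text
clock: 2.1
eef_pos: [0.545, 0.1299, 0.2314]
tool_rot: [0.163, 0.987, 0.0, -0.0]
contact_force: [0.3, -0.5, -0.5]
gripper_width: 0.0
```

```bash
cat >> h.py <<'E'
from scipy.spatial.transform import Rotation as Ro
def goto(s,x,y,z):
    R=Ro.from_quat(s['tool_rot']).as_matrix(); print('clock',s['clock'],'pos',s['eef_pos'].round(4),'w',round(s['gripper_width'],4),'F',s['contact_force'].round(2),'tilt z',R[:,2].round(4))
    print('tool delta mm',(R.T@(np.array([x,y,z])-s['eef_pos'])*1e3).round(1))
E
python3 - <<'E'
from h import *
from plant import manip
goto(manip.state(),.605,.064,.07)
E
```

```text
clock 2.1 pos [0.545  0.1299 0.2314] w 0.0 F [ 0.26 -0.46 -0.5 ] tilt z [-1.e-04  1.e-04 -1.e+00]
tool delta mm [-78.  -43.1 161.4]
```

arm_command --rows '[{"rotation":[0,0,0],"dp":[-13,-7,5],"claw":0},{"rotation":[0,0,0],"dp":[-20,-11,10],"claw":0},{"rotation":[0,0,0],"dp":[-20,-11,10],"claw":0},{"rotation":[0,0,0],"dp":[-15,-9,15],"claw":0},{"rotation":[0,0,0],"dp":[-10,-5,20],"claw":0},{"rotation":[0,0,0],"dp":[0,0,25],"claw":0},{"rotation":[0,0,0],"dp":[0,0,25],"claw":0},{"rotation":[0,0,0],"dp":[0,0,25],"claw":0},{"rotation":[0,0,0],"dp":[0,0,15],"claw":0},{"rotation":[0,0,0],"dp":[0,0,5],"claw":0},{"rotation":[0,0,0],"dp":[0,0,0],"claw":0},{"rotation":[0,0,0],"dp":[0,0,0],"claw":0}]'

```text
clock: 3.1
eef_pos: [0.6061, 0.0636, 0.0771]
tool_rot: [0.163, 0.987, 0.0, 0.0]
contact_force: [0.6, -0.7, 0.7]
gripper_width: 0.0002
```

```bash
python3 - <<'E'
from h import *
from plant import manip
goto(manip.state(),.605,.064,.052)
for n in ('scene','wrist'):
    p,d=manip.read_camera(n); cv2.imwrite(f"pics/{n}1.png",p[100:400,150:550] if n=='scene' else p)
E
```

```text
clock 3.1 pos [0.6061 0.0636 0.0771] w 0.0002 F [ 0.61 -0.72  0.66] tilt z [ 0.001  0.    -1.   ]
tool delta mm [ 1.2  0.1 25.1]
```

View pics/scene1.png

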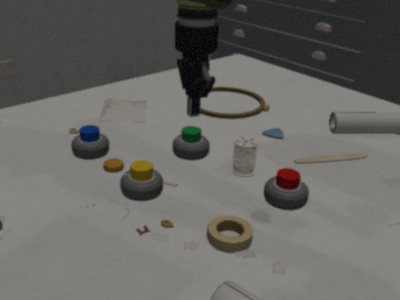

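View pics/wrist1.png

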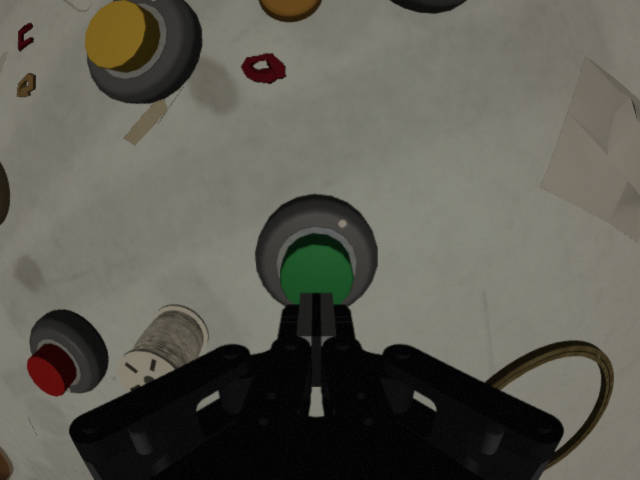

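Wrist view: the shut tips at (317,297) line up sideways with the green cap, whose centre is at about (317,267). I'll check the fore-aft offset with a wrist ray.

```bash
python3 - <<'E'
from h import *
from plant import manip
c=manip.get_calibration('wrist'); K,R,t=c['camera_matrix'],c['R'],c['t']
def proj(X):
    q=R@np.array(X)+t; th=np.arctan2(np.hypot(q[0],q[1]),q[2]); ph=np.arctan2(q[1],q[0]); return K[0,0]*th*np.cos(ph)+K[0,2],K[1,1]*th*np.sin(ph)+K[1,2]
print('tcp',proj(manip.state()['eef_pos']))
for n,X in (('green',(.605,.064,.048)),('yellow',(.449,.009,.048)),('red',(.6215,-.155,.048))):
    print(n,proj(X)); print([np.round(proj((X[0]+.019*np.cos(a),X[1]+.019*np.sin(a),.048))) for a in np.arange(0,6.2,np.pi/2)])
p=cv2.imread('pics/wrist1.png')
for k,uv in (('green',(317,265)),('yellow',(122,36)),('red',(50,370))):
    m=mask(p,k,uv,36); v,u=np.nonzero(m); print(k,u.min(),u.max(),v.min(),v.max())
E
```

```text
tcp (np.float64(317.2838620123607), np.float64(311.4352054547045))
green (np.float64(317.1421744148348), np.float64(280.89579799486535))
[array([329., 312.]), array([353., 270.]), array([305., 247.]), array([282., 292.])]
yellow (np.float64(113.5716820134893), np.float64(35.02131415702229))
[array([123.,  67.]), array([145.,  18.]), array([105.,   5.]), array([85., 53.])]
red (np.float64(46.27083207695705), np.float64(378.13478042332724))
[array([ 60., 398.]), array([ 61., 375.]), array([ 33., 357.]), array([ 33., 381.])]
green 281 352 244 300
yellow 86 157 0 71
red 27 73 344 395
```

The wrist view agrees with the top-camera position to about 1 mm. Descending to just above the cap.

arm_command --rows '[{"rotation":[0,0,0],"dp":[1,0,6],"claw":0},{"rotation":[0,0,0],"dp":[0,0,8],"claw":0},{"rotation":[0,0,0],"dp":[0,0,6],"claw":0},{"rotation":[0,0,0],"dp":[0,0,4],"claw":0},{"rotation":[0,0,0],"dp":[0,0,0],"claw":0},{"rotation":[0,0,0],"dp":[0,0,0],"claw":0}]'

```text
clock: 3.7
eef_pos: [0.6046, 0.0637, 0.052]
tool_rot: [0.163, 0.987, -0.0, -0.0]
contact_force: [-0.0, -0.2, 0.5]
gripper_width: -0.0002
```

arm_command --rows '[{"rotation":[0,0,0],"dp":[0,0,2],"claw":0},{"rotation":[0,0,0],"dp":[0,0,2],"claw":0},{"rotation":[0,0,0],"dp":[0,0,2],"claw":0},{"rotation":[0,0,0],"dp":[0,0,2],"claw":0},{"rotation":[0,0,0],"dp":[0,0,0],"claw":0},{"rotation":[0,0,0],"dp":[0,0,0],"claw":0}]'

```text
clock: 4.2
eef_pos: [0.6049, 0.0637, 0.0444]
tool_rot: [0.163, 0.987, 0.0, 0.0]
contact_force: [-0.2, -0.2, 2.1]
gripper_width: 0.0001
```

arm_command --rows '[{"rotation":[0,0,0],"dp":[0,0,2],"claw":0},{"rotation":[0,0,0],"dp":[0,0,2],"claw":0},{"rotation":[0,0,0],"dp":[0,0,2],"claw":0},{"rotation":[0,0,0],"dp":[0,0,2],"claw":0},{"rotation":[0,0,0],"dp":[0,0,0],"claw":0},{"rotation":[0,0,0],"dp":[0,0,0],"claw":0},{"rotation":[0,0,0],"dp":[0,0,0],"claw":0}]'

```text
clock: 4.78
eef_pos: [0.6048, 0.0637, 0.0363]
tool_rot: [0.163, 0.987, 0.0, 0.0]
contact_force: [1.3, 0.4, 3.0]
gripper_width: -0.0
```

arm_command --rows '[{"rotation":[0,0,0],"dp":[0,0,-3],"claw":0},{"rotation":[0,0,0],"dp":[0,0,-6],"claw":0},{"rotation":[0,0,0],"dp":[0,0,-12],"claw":0},{"rotation":[0,0,0],"dp":[0,0,-20],"claw":0},{"rotation":[0,0,0],"dp":[0,0,-20],"claw":0},{"rotation":[0,0,0],"dp":[0,0,-15],"claw":0},{"rotation":[0,0,0],"dp":[0,0,-8],"claw":0},{"rotation":[0,0,0],"dp":[0,0,0],"claw":0},{"rotation":[0,0,0],"dp":[0,0,0],"claw":0}]'

```text
clock: 5.53
eef_pos: [0.6046, 0.0637, 0.1203]
tool_rot: [0.163, 0.987, 0.0, 0.0]
contact_force: [0.6, -1.0, -1.1]
gripper_width: -0.0004
```

```bash
python3 - <<'E'
from h import *
from plant import manip
goto(manip.state(),.449,.0093,.12)
p,d=manip.read_camera('scene'); cv2.imwrite("pics/scene2.png",p[100:400,150:550])
c=manip.get_calibration('scene')
for k,uv in ROI['scene'].items():
    m=mask(p,k,uv); P=cloud(c,d,m); print(k,m.sum(),np.percentile(P[:,2],[50,90,97]).round(4),P.mean(0).round(4))
E
```

```text
clock 5.5333 pos [0.6046 0.0637 0.1203] w -0.0004 F [ 0.6  -1.   -1.09] tilt z [ 1.e-04  0.e+00 -1.e+00]
tool delta mm [ 129.8 -101.6    0.3]
green 159 [0.0384 0.0396 0.04  ] [0.5995 0.0591 0.0377]
yellow 397 [0.0479 0.0499 0.0504] [0.4432 0.0039 0.044 ]
blue 264 [0.0466 0.0497 0.0502] [0.4467 0.174  0.0443]
red 404 [0.0477 0.0496 0.0502] [ 0.6134 -0.1606  0.0444]
```

View pics/scene2.png

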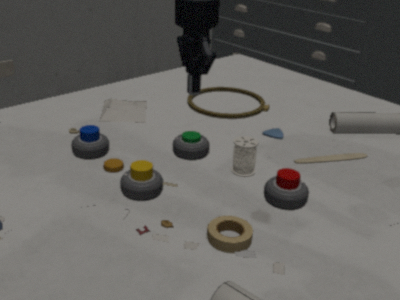

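The green cap at (191,137) in the crop now stands about 10 mm lower, and nothing else has moved. On to yellow.

arm_command --rows '[{"rotation":[0,0,0],"dp":[10,-8,0],"claw":0},{"rotation":[0,0,0],"dp":[18,-14,0],"claw":0},{"rotation":[0,0,0],"dp":[20,-16,0],"claw":0},{"rotation":[0,0,0],"dp":[20,-16,0],"claw":0},{"rotation":[0,0,0],"dp":[20,-16,0],"claw":0},{"rotation":[0,0,0],"dp":[20,-16,0],"claw":0},{"rotation":[0,0,0],"dp":[14,-10,0],"claw":0},{"rotation":[0,0,0],"dp":[8,-6,0],"claw":0},{"rotation":[0,0,0],"dp":[0,0,0],"claw":0},{"rotation":[0,0,0],"dp":[0,0,0],"claw":0}]'

```text
clock: 6.42
eef_pos: [0.4492, 0.009, 0.1202]
tool_rot: [0.163, 0.987, 0.0, 0.0]
contact_force: [-0.1, 0.6, 0.4]
gripper_width: 0.0
```

```bash
python3 - <<'E'
from h import *
from plant import manip
goto(manip.state(),.449,.0093,.052)
E
```

```text
clock 6.4167 pos [0.4492 0.009  0.1202] w 0.0 F [-0.09  0.63  0.44] tilt z [ 1.e-04  0.e+00 -1.e+00]
tool delta mm [ 0.3  0.2 68.2]
```

arm_command --rows '[{"rotation":[0,0,0],"dp":[0,0,8],"claw":0},{"rotation":[0,0,0],"dp":[0,0,15],"claw":0},{"rotation":[0,0,0],"dp":[0,0,18],"claw":0},{"rotation":[0,0,0],"dp":[0,0,15],"claw":0},{"rotation":[0,0,0],"dp":[0,0,8],"claw":0},{"rotation":[0,0,0],"dp":[0,0,4],"claw":0},{"rotation":[0,0,0],"dp":[0,0,0],"claw":0},{"rotation":[0,0,0],"dp":[0,0,0],"claw":0}]'

```text
clock: 7.08
eef_pos: [0.4492, 0.009, 0.0525]
tool_rot: [0.163, 0.987, 0.0, 0.0]
contact_force: [-0.3, 0.1, 1.4]
gripper_width: 0.0
```

arm_command --rows '[{"rotation":[0,0,0],"dp":[0,0,2],"claw":0},{"rotation":[0,0,0],"dp":[0,0,2],"claw":0},{"rotation":[0,0,0],"dp":[0,0,2],"claw":0},{"rotation":[0,0,0],"dp":[0,0,2],"claw":0},{"rotation":[0,0,0],"dp":[0,0,0],"claw":0},{"rotation":[0,0,0],"dp":[0,0,0],"claw":0}]'

```text
clock: 7.58
eef_pos: [0.4491, 0.0089, 0.0445]
tool_rot: [0.163, 0.987, 0.0, 0.0]
contact_force: [1.4, -0.0, 1.7]
gripper_width: 0.0001
```

arm_command --rows '[{"rotation":[0,0,0],"dp":[0,0,2],"claw":0},{"rotation":[0,0,0],"dp":[0,0,2],"claw":0},{"rotation":[0,0,0],"dp":[0,0,2],"claw":0},{"rotation":[0,0,0],"dp":[0,0,2],"claw":0},{"rotation":[0,0,0],"dp":[0,0,0],"claw":0},{"rotation":[0,0,0],"dp":[0,0,0],"claw":0},{"rotation":[0,0,0],"dp":[0,0,0],"claw":0}]'

```text
clock: 8.17
eef_pos: [0.4488, 0.009, 0.0363]
tool_rot: [0.163, 0.987, -0.0, 0.0]
contact_force: [2.1, -0.9, 2.7]
gripper_width: -0.0001
```

arm_command --rows '[{"rotation":[0,0,0],"dp":[0,0,-3],"claw":0},{"rotation":[0,0,0],"dp":[0,0,-6],"claw":0},{"rotation":[0,0,0],"dp":[0,0,-12],"claw":0},{"rotation":[0,0,0],"dp":[0,0,-20],"claw":0},{"rotation":[0,0,0],"dp":[0,0,-20],"claw":0},{"rotation":[0,0,0],"dp":[0,0,-15],"claw":0},{"rotation":[0,0,0],"dp":[0,0,-8],"claw":0},{"rotation":[0,0,0],"dp":[0,0,0],"claw":0},{"rotation":[0,0,0],"dp":[0,0,0],"claw":0}]'

```text
clock: 8.92
eef_pos: [0.4485, 0.009, 0.12]
tool_rot: [0.163, 0.987, -0.0, -0.0]
contact_force: [0.5, -0.1, -0.8]
gripper_width: -0.0003
```

```bash
python3 - <<'E'
from h import *
from plant import manip
goto(manip.state(),.4523,.182,.12)
p,d=manip.read_camera('scene'); cv2.imwrite("pics/scene3.png",p[100:400,150:550])
c=manip.get_calibration('scene')
for k,uv in ROI['scene'].items():
    m=mask(p,k,uv); P=cloud(c,d,m); print(k,m.sum(),np.percentile(P[:,2],[50,90,97]).round(4),P.mean(0).round(4))
E
```

```text
clock 8.9167 pos [0.4485 0.009  0.12  ] w -0.0003 F [ 0.46 -0.11 -0.75] tilt z [-2.e-04 -0.e+00 -1.e+00]
tool delta mm [ 52.1 165.    0. ]
green 163 [0.0384 0.0397 0.0402] [0.5994 0.0588 0.0376]
yellow 287 [0.0385 0.0395 0.04  ] [0.4451 0.0076 0.0367]
blue 263 [0.0472 0.0498 0.0503] [0.4467 0.1739 0.0443]
red 408 [0.0477 0.0498 0.0503] [ 0.6134 -0.1605  0.0446]
```

View pics/scene3.png

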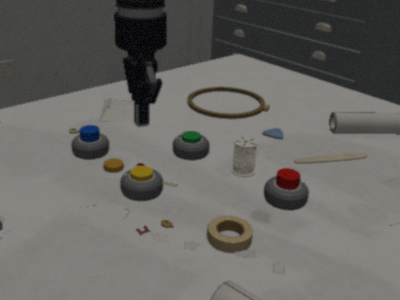

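The yellow cap at (142,174) is down about 10 mm, and the rest is undisturbed. On to blue.

arm_command --rows '[{"rotation":[0,0,0],"dp":[4,12,0],"claw":0},{"rotation":[0,0,0],"dp":[7,22,0],"claw":0},{"rotation":[0,0,0],"dp":[8,25,0],"claw":0},{"rotation":[0,0,0],"dp":[8,25,0],"claw":0},{"rotation":[0,0,0],"dp":[8,25,0],"claw":0},{"rotation":[0,0,0],"dp":[8,25,0],"claw":0},{"rotation":[0,0,0],"dp":[6,20,0],"claw":0},{"rotation":[0,0,0],"dp":[3,11,0],"claw":0},{"rotation":[0,0,0],"dp":[0,0,0],"claw":0},{"rotation":[0,0,0],"dp":[0,0,0],"claw":0}]'

```text
clock: 9.8
eef_pos: [0.4523, 0.1816, 0.1195]
tool_rot: [0.163, 0.987, -0.0, -0.001]
contact_force: [-0.1, -0.6, 0.1]
gripper_width: -0.0003
```

```bash
python3 - <<'E'
from h import *
from plant import manip
goto(manip.state(),.4523,.182,.052)
E
```

```text
clock 9.8 pos [0.4523 0.1816 0.1195] w -0.0003 F [-0.13 -0.63  0.1 ] tilt z [-1.4e-03 -6.0e-04 -1.0e+00]
tool delta mm [ 0.1  0.4 67.5]
```

arm_command --rows '[{"rotation":[0,0,0],"dp":[0,0,8],"claw":0},{"rotation":[0,0,0],"dp":[0,0,15],"claw":0},{"rotation":[0,0,0],"dp":[0,0,18],"claw":0},{"rotation":[0,0,0],"dp":[0,0,15],"claw":0},{"rotation":[0,0,0],"dp":[0,0,8],"claw":0},{"rotation":[0,0,0],"dp":[0,0,4],"claw":0},{"rotation":[0,0,0],"dp":[0,0,0],"claw":0},{"rotation":[0,0,0],"dp":[0,0,0],"claw":0}]'

```text
clock: 10.47
eef_pos: [0.4529, 0.1817, 0.0526]
tool_rot: [0.163, 0.987, 0.0, 0.0]
contact_force: [-0.8, 0.1, -0.5]
gripper_width: -0.0001
```

arm_command --rows '[{"rotation":[0,0,0],"dp":[0,0,2],"claw":0},{"rotation":[0,0,0],"dp":[0,0,2],"claw":0},{"rotation":[0,0,0],"dp":[0,0,2],"claw":0},{"rotation":[0,0,0],"dp":[0,0,2],"claw":0},{"rotation":[0,0,0],"dp":[0,0,0],"claw":0},{"rotation":[0,0,0],"dp":[0,0,0],"claw":0}]'

```text
clock: 10.97
eef_pos: [0.4529, 0.182, 0.0444]
tool_rot: [0.163, 0.987, 0.0, 0.0]
contact_force: [0.8, -0.2, 3.0]
gripper_width: -0.0001
```

arm_command --rows '[{"rotation":[0,0,0],"dp":[0,0,2],"claw":0},{"rotation":[0,0,0],"dp":[0,0,2],"claw":0},{"rotation":[0,0,0],"dp":[0,0,2],"claw":0},{"rotation":[0,0,0],"dp":[0,0,2],"claw":0},{"rotation":[0,0,0],"dp":[0,0,0],"claw":0},{"rotation":[0,0,0],"dp":[0,0,0],"claw":0},{"rotation":[0,0,0],"dp":[0,0,0],"claw":0}]'

```text
clock: 11.55
eef_pos: [0.4528, 0.182, 0.0363]
tool_rot: [0.163, 0.987, 0.0, 0.0]
contact_force: [2.2, 0.6, 3.0]
gripper_width: 0.0
```

arm_command --rows '[{"rotation":[0,0,0],"dp":[0,0,-3],"claw":0},{"rotation":[0,0,0],"dp":[0,0,-6],"claw":0},{"rotation":[0,0,0],"dp":[0,0,-12],"claw":0},{"rotation":[0,0,0],"dp":[0,0,-20],"claw":0},{"rotation":[0,0,0],"dp":[0,0,-20],"claw":0},{"rotation":[0,0,0],"dp":[0,0,-20],"claw":0},{"rotation":[0,0,0],"dp":[0,0,-20],"claw":0},{"rotation":[0,0,0],"dp":[0,0,-20],"claw":0},{"rotation":[0,0,0],"dp":[0,0,-10],"claw":0},{"rotation":[0,0,0],"dp":[0,0,0],"claw":0},{"rotation":[0,0,0],"dp":[0,0,0],"claw":0}]'

```text
clock: 12.47
eef_pos: [0.4524, 0.1819, 0.1669]
tool_rot: [0.163, 0.987, -0.0, -0.0]
contact_force: [0.3, 0.0, -0.8]
gripper_width: 0.0
```

```bash
python3 - <<'E'
from h import *
from plant import manip
goto(manip.state(),.4523,.182,.12)
p,d=manip.read_camera('scene'); cv2.imwrite("pics/scene4.png",p[100:400,150:550])
c=manip.get_calibration('scene')
for k,uv in ROI['scene'].items():
    m=mask(p,k,uv); P=cloud(c,d,m); print(k,m.sum(),np.percentile(P[:,2],[50,90,97]).round(4),P.mean(0).round(4))
q=np.load('scene0.npz')['p']; D=cv2.absdiff(p,q).max(2)[200:370,200:480]; v,u=np.nonzero(D>40); cv2.imwrite('pics/diff4.png',cv2.resize(np.minimum(D.astype(int)*3,255).astype('uint8'),None,fx=2,fy=2))
E
```

```text
clock 12.4667 pos [0.4524 0.1819 0.1669] w 0.0 F [ 0.35  0.02 -0.77] tilt z [-1.e-04 -0.e+00 -1.e+00]
tool delta mm [ 0.2  0.1 46.9]
green 160 [0.0384 0.0395 0.04  ] [0.5995 0.0591 0.0376]
yellow 292 [0.0385 0.0395 0.0399] [0.445  0.0082 0.0365]
blue 170 [0.0388 0.0397 0.0404] [0.4478 0.1763 0.0379]
red 406 [0.0478 0.0497 0.0502] [ 0.6134 -0.1605  0.0446]
```

View pics/scene4.png

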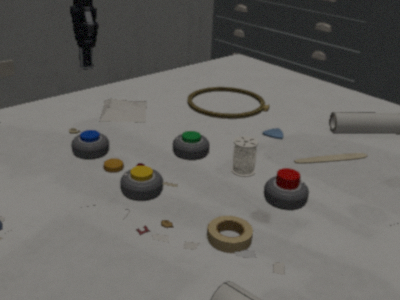

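View pics/diff4.png

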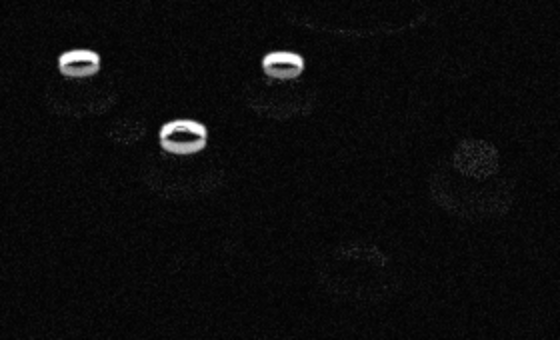

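The difference picture shows changes only at the three pressed caps, at (79,63), (283,65) and (183,137). The housings, the red switch and the bystanders have not moved, and the fingers are clear at z = 0.167.

```bash
python3 -c "
from plant import manip
print(manip.hand_in())"
```

```text
the job is handed in; nothing more can be done
None
```

I pressed the green, yellow and blue switches in that order with the shut fingertips, straight down, and handed the job in at about 12.5 s. I can't see the verdict, because the hand-in reports none.

- **Caps:** in the last depth reading all three pressed caps stood about 10 mm lower than at the start. Red was still up.
- **Force:** the readings I took while pressing were about 3–4 N at most. These were taken only at the end of each move.
- **Surroundings:** comparing the scene picture before and after showed change only at the three pressed caps. The housings, red switch, beeswax, spool and tape had not moved.
- **Fingers:** they finished clear of everything, with the tips 167 mm above the bench.
- **Disagreements:** the first move towards green ended about 90 mm short and was made up in the next one. The scene camera placed the caps 2–5 mm away from where the top camera did. I used the top-camera positions, and the wrist view over green agreed with them to about 1 mm. No check failed.

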